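# Swap the access point's backup battery and latch its sealed lid

### The arm

A 7-joint arm with a two-finger parallel gripper is mounted at the origin on the work surface. World frame = base frame: x ahead of the robot, y to its left, z up, the work surface at z = 0. Lengths are in m, angles in rad, forces in N, time in s.
With the tool pointing down it reaches from about 0.4 to 0.875 m from the base axis. Payload 6.5 kg.
Tool frame: the origin (TCP) lies between the finger pads; the fingertips stand 11 mm ahead of it and the grasp point (between the pads) lies 8 mm behind it; z points along the fingers, y is the line along which they close (so a half turn about z gives the same grasp; the last joint's range is limited). The gripper opens to 85 mm and grips with 20 to 120 N. Pads are 22 mm wide; open, the fingers measure 114 mm over their backs; the gripper's body (76 mm by 85 mm) begins 54 mm behind the grasp point. The pads swing forward as they close: fully open they stand 13 mm farther back than shut.
Start: joints at [1.261, 0.536, -0.004, 1.538, 0.003, 1.067, -0.071], TCP at [0.157, -0.631, 0.242] pointing down, gripper open.
Joint ranges: [-2.7, 2.7], [-0.37, 2.16], [-1.27, 1.26], [0.24, 2.4], [-1.31, 4.45], [0.19, 1.91], [-2.76, 2.76]. Speed limits (rad/s): [2.39, 2.39, 3.14, 3.14, 3.14, 3.14, 3.14].

### API

Orientations are given as a 3x3 rotation matrix whose columns are the frame's x, y, z axes.
In Python, from plant import r, gripper_open, close, vision, status gives the robot as it stands. Calls block until the motion is done:
- r.move_pose(position, orientation): joint-space move of the TCP to a pose.
- r.movel(position, rotation=None, speed=0.15): straight line of the TCP; rotation=None keeps the orientation; speed is the mean speed in m/s.
- r.set_joints(angles): joint-space move.
- gripper_open() and close(f_grip=None): open the fingers fully, or close them until they stop; f_grip is the grip in N (None keeps the last).
- r.hold(seconds).
- r.inverse_kinematics(position, orientation): joint angles nearest the present ones, or None.
- vision.grab_frame(name): name is "side" or "top" or "wrist"; returns a dict with "frame" (400x640x3 uint8, red, green, blue), "intrinsics" (3x3 intrinsics, pixels), "pose" (4x4, takes a point from camera to world coordinates); the wrist camera has in their place "T_tool_cam" (4x4, takes a point from camera to tool coordinates, whose origin is the TCP and whose axes are the flange's). Camera axes: x right, y down, z forward; pixel columns grow to the right and rows downward; lengths in m; the calibration is good to about 2 mm. A picture is of the moment at which its call begins: read the wrist's pose just before it. There is no depth.
A pose or a line that the arm cannot do raises r.Unreachable and nothing moves.
- r.job_done(): hands the job in; it is judged then, once.
Readings, each from a call of its own:
- status.current_time_s(): time.
- status.current_q(): joint angles.
- status.current_dq(): joint speeds.
- status.current_effort(): joint torques, N m.
- status.current_position(): TCP position.
- status.current_tcp_rot(): TCP orientation.
- status.current_contact_force(): force on the tool from outside, world axes, zero at the start.
- status.current_moment(): the same for the moment, N m.
- status.current_opening(): finger opening in m.
- status.current_gripper_force(): force on a finger pad.
Only numpy, scipy, OpenCV 4.12 (cv2) and the standard library are available. Lean on these libraries where they do the work, as an engineer would, in place of code of your own. Each camera call takes 0.05 s, during which the arm holds its last target. There are 200 camera calls.

### The job

Swap the backup battery of the white access point: lift the spent pack (red rib) out of its bay and lay it flat in the yellow tray, then lay the fresh pack (green rib) flat in the bay, then swing the lid down and press its front edge against the rubber gasket until the latch catches and holds it shut. Set the packs down, do not drop or throw them, and leave the other things on the desk where they are.

Things in the scene. Friction and masses are not known exactly. Their poses are not given: they have to be found in the camera images.
- ap: The access point: fixed white housing, 190 (x) x 250 (y) mm; its side decks (|y| 70 to 123 mm) are 46 mm high. Origin: centre of its underside, at desk level, right below the battery bay's centre. x points from its front (latch side) to its back (hinge side), z up.
- bay (a point): Centre of the battery bay's floor, 6 mm above the desk, axes as the access point's. The bay is an open box, inside 104 (x) x 124 (y) mm, rim 60 mm above the desk, walls 12 mm (x sides) and 8 mm (y sides) thick. A springy rubber gasket lies on the rim; at the front its free top is 68 mm above the desk.
- antenna_l (a point): Top, 193 mm above the desk, of the outer left antenna. Four fixed white antennas 11 mm thick rise from the access point's back at its x = 86 mm: two nearly upright at y = +-90 to +-100 mm, two leaning out from y = +-114 mm to +-163 mm. Tops at most 201 mm above the desk.
- antenna_r (a point): The same on the right (-y) side.
- lid (a joint): Angle (rad) of the white lid about its hinge at the back of the bay: 0 = shut and latched, pi/2 = upright, range -0.026 to 1.95. Starts open, leaning back; hinge friction (0.13 N m) holds it where it is left. Coming down it meets the latch at 0.09 and the gasket at 0.04; resistance 5, then 10 to 20 N at the press mark; the latch snaps at 0.01 to 0 and then holds it below 0.015. Not caught, it rises to 0.03 or more.
- lid_hinge (a point): Mid-point of the lid's hinge line: 66 mm behind the bay's centre, 63 mm above the desk, level with the shut lid's underside. Axes turn with the lid (as the access point's when shut). The lid extends to its own -x: 134 mm to the front edge, 142 mm with the small tongue (40 mm wide); it is 150 mm wide (y), 8 mm thick, outer face 8 mm to its own +z.
- lid_press (a point): The middle of the blue press mark on the lid's outer face, 112 mm from the hinge and 22 mm behind its front edge; when shut it is 71.5 mm above the desk. Axes turn with the lid.
- latch (a joint): Spring latch (blue clip at the middle of the housing's front, 46 mm wide, top 79 mm above the desk): how far it is pushed outward, m. 0 at rest and when it has caught over the lid's tongue; it is pushed out 4 to 6 mm by the tongue while the lid comes down.
- spent_mid (a point): Centre (half-way up) of the spent pack, black with a red rib, in the bay. A slab 88 (x) x 110 (y) x 24 mm high with a grip rib on the middle of its top, 50 mm long (x), 12 mm thick (y), 24 mm high: 48 mm in all. This point is 24 mm above its underside, at the rib's foot. Pinch the rib from above. About 0.3 kg. z up; a half turn looks the same.
- fresh_mid (a point): Centre (half-way up) of the fresh battery pack, grey with a green rib, standing on the desk beside the access point; same shape, size and axes as the spent one.
- tray: Fixed yellow return tray, open top, outside 140 (x) x 160 (y) x 22 mm high, walls and floor 5 mm. Origin: centre of its underside, at desk level.
- mouse: White computer mouse, 100 x 58 x 34 mm high. Bystander; origin at the centre of its underside.
- phone: Black phone lying flat, 150 x 72 x 9 mm. Bystander; origin at the centre of its underside.
- mug: White ceramic mug, 80 mm across, 92 mm high, handle on its +y side. Bystander; origin at the centre of its underside.
- stapler: Red and black stapler, 140 x 36 x about 52 mm high. Bystander; origin at the centre of its underside.
- pencup: Aluminium pen cup, 74 mm across, 100 mm high, pens to 150 mm. Bystander; origin at the centre of its underside.
- plant: Small plant in a white pot, 80 mm across the pot, leaves to 130 mm high and 100 mm across. Bystander; origin at the centre of its underside.
- tape: Clear roll of tape lying flat, 60 mm across, 24 mm high. Bystander; origin at the centre of its underside.
Mind the look-alikes: they are no part of the job. What is shaped like the part that bears spent_mid but turquoise is not meant.

How it is judged:
On the way, in this order (a step that is already met when the one before it is completed fails the run):
1. the spent pack lies flat in the tray, let go (x of spent_mid in the frame of tray between -0.028 and 0.028 m and y of spent_mid in the frame of tray between -0.028 and 0.028 m and z of spent_mid in the frame of tray below 0.034 m and angle between spent_mid's own z axis and vertical below 0.1 rad and contact force between the fingers and spent below 0.1 N), for 0.2 s.
2. the fresh pack lies flat in the bay, let go (x of fresh_mid in the frame of ap between -0.013 and 0.013 m and y of fresh_mid in the frame of ap between -0.013 and 0.013 m and z of fresh_mid in the frame of ap below 0.035 m and angle between fresh_mid's own z axis and vertical below 0.1 rad and contact force between the fingers and fresh below 0.1 N), for 0.2 s.
3. the lid is shut and the latch has caught (value of joint lid below 0.02 rad and value of joint latch below 0.002 m), for 0.2 s.
At the end, for the whole second after the job is handed in: Spent pack flat in the tray (within 28 mm of its centre along each tray axis, on its floor); fresh pack flat on the bay's floor (within 13 mm of its centre each way); both at rest; lid within 0.02 rad of shut, latch caught over its tongue, within 2 mm of rest (all of step 3 and x of spent_mid in the frame of tray between -0.028 and 0.028 m and y of spent_mid in the frame of tray between -0.028 and 0.028 m and z of spent_mid in the frame of tray below 0.034 m and angle between each of spent_mid, fresh_mid's own z axis and vertical below 0.1 rad and x of fresh_mid in the frame of ap between -0.013 and 0.013 m and y of fresh_mid in the frame of ap between -0.013 and 0.013 m and z of fresh_mid in the frame of ap below 0.035 m and linear speed of each of spent, fresh below 0.02 m/s); the robot touches nothing.
It fails at once if another thing on the desk is pushed more than 20 mm (distance of any of mouse, phone, mug, stapler, pencup, plant, tape from where it was at the start of the episode above 0.02 m).
It fails at once if another thing on the desk is knocked over (angle between any of mouse, phone, mug, stapler, pencup, plant, tape's own z axis and vertical above 0.3 rad).
It fails at once if a pack is dropped or thrown (faster than 0.8 m/s when not held by the fingers) ((linear speed of spent above 0.8 m/s and contact force between the fingers and spent below 0.1 N) or (linear speed of fresh above 0.8 m/s and contact force between the fingers and fresh below 0.1 N)).
It also fails if it takes over 67 s, if anything falls off the work surface, if the arm or the gripper's body presses on something with over 40 N, if the wrist force passes 120 N, or if a joint passes its speed limit or range.

## Working session

There is one attempt and no reset: what is moved stays moved. The work goes in short steps, each a Python script; the robot and the scene stay as the last script left them, time stands still between calls to the robot, and variables do not carry over. Pictures are saved under pics/ and viewed, at most 10 in all, crops included, and the job is handed in when it is done.

```bash
ls; mkdir -p pics; python3 - <<'E'
from plant import r, vision, status
import cv2, numpy as np, pickle
for n in ("top","side"):
    d=vision.grab_frame(n); cv2.imwrite(f"pics/{n}0.png",d["frame"][:,:,::-1]); pickle.dump(d,open(f"{n}0.pkl","wb"))
    print(n,d["intrinsics"].round(1).tolist(),d["pose"].round(3).tolist())
print(status.current_time_s(),status.current_tcp_rot().round(2).tolist())
E
```

```text
pics
top [[425.1, 0.0, 320.2], [0.0, 425.1, 202.6], [0.0, 0.0, 1.0]] [[-0.017, -0.999, 0.052, 0.419], [-1.0, 0.017, 0.014, 0.008], [-0.015, -0.051, -0.999, 1.291], [0.0, 0.0, 0.0, 1.0]]
side [[427.9, 0.0, 317.9], [0.0, 427.9, 201.5], [0.0, 0.0, 1.0]] [[-0.955, -0.171, 0.242, 0.183], [-0.296, 0.555, -0.777, 1.025], [-0.002, -0.814, -0.581, 0.913], [0.0, 0.0, 0.0, 1.0]]
0.1 [[0.97, 0.24, -0.0], [0.24, -0.97, 0.0], [-0.0, -0.0, -1.0]]
```

View pics/top0.png

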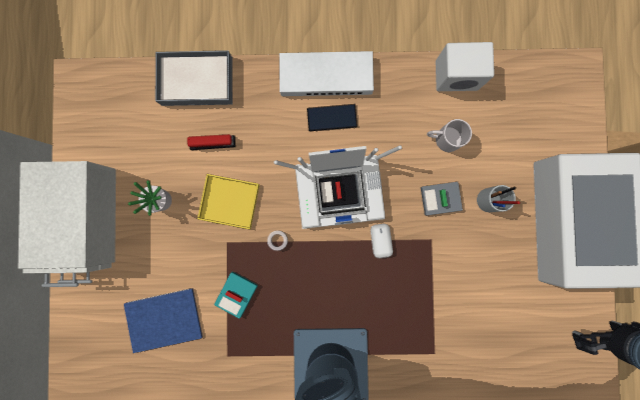

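View pics/side0.png

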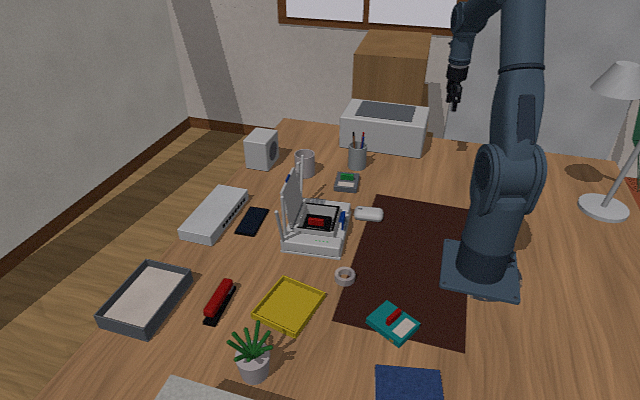

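```bash
cat > h.py <<'E'
from plant import r, gripper_open, close, vision, status
import cv2, numpy as np, pickle
def grab(n,save=None):
    p=np.array(status.current_position()); R=np.array(status.current_tcp_rot()); d=vision.grab_frame(n)
    d["W"]=d["pose"] if n!="wrist" else np.block([[R,p[:,None]],[np.zeros((1,3)),np.ones((1,1))]])@d["T_tool_cam"]
    if save: cv2.imwrite(f"pics/{save}.png",d["frame"][:,:,::-1]); pickle.dump(d,open(f"{save}.pkl","wb"))
    return d
def pt(d,uv,z):
    W=d["W"]; v=W[:3,:3]@np.linalg.solve(d["intrinsics"],[uv[0],uv[1],1.]); o=W[:3,3]
    return o+v*(z-o[2])/v[2]
def proj(d,P):
    W=d["W"]; c=W[:3,:3].T@(np.asarray(P)-W[:3,3]); u=d["intrinsics"]@c; return u[:2]/u[2]
def blobs(d,lo,hi,amin=30,roi=None):
    m=cv2.inRange(cv2.cvtColor(d["frame"],cv2.COLOR_RGB2HSV),np.array(lo),np.array(hi))
    if roi: k=np.zeros_like(m); k[roi[1]:roi[3],roi[0]:roi[2]]=1; m*=k
    cs=[c for c in cv2.findContours(m,cv2.RETR_EXTERNAL,cv2.CHAIN_APPROX_NONE)[0] if cv2.contourArea(c)>=amin]
    return sorted(cs,key=cv2.contourArea,reverse=True)
def rect(d,c,z):
    """min-area rectangle of contour c cast onto plane z: centre, size, angle of long side"""
    P=np.array([pt(d,q,z)[:2] for q in c.reshape(-1,2)],np.float32)
    (cx,cy),(w,h),a=cv2.minAreaRect(P*1000); 
    if w<h: w,h,a=h,w,a+90
    return np.round([cx,cy,w,h,(a+90)%180-90],1)
def down(yaw):  # tool z down, tool y axis at angle yaw from world x... y=(cos,sin,0)
    y=np.array([np.cos(yaw),np.sin(yaw),0]); z=np.array([0,0,-1.]); return np.column_stack([np.cross(y,z),y,z])
RED=([0,150,90],[6,255,255]); YEL=([22,120,90],[34,255,255]); GRN=([45,120,50],[80,255,255]); BLU=([105,120,50],[125,255,255])
E
python3 - <<'E'
from h import *
d=pickle.load(open("top0.pkl","rb")); d["W"]=d["pose"]
print(vision.grab_frame("wrist")["T_tool_cam"].round(3).tolist())
for n,k,z,roi in (("yel",YEL,.022,(190,160,270,240)),("red",RED,.054,(315,170,370,215)),("grn",GRN,.048,(420,170,465,220)),("blu",BLU,.07,(300,140,390,230))):
    for c in blobs(d,*k,8,roi): print(n,rect(d,c,z),c.reshape(-1,2).mean(0).round(1))
for n,uv,z in (("tape",(277,240),.02),("mouse",(381,240),.02),("pencup",(497,200),.1),("plant",(150,197),.1)): print(n,pt(d,uv,z).round(3))
E
```

```text
[[-0.001, -0.952, -0.305, 0.077], [1.0, -0.001, 0.001, 0.001], [-0.002, -0.305, 0.952, -0.132], [0.0, 0.0, 0.0, 1.0]]
yel [494.1 302.5 163.2 139.7  78.1] [228.  201.3]
red [519.2 -27.4  47.9  13.    6. ] [338.1 189.8]
grn [ 491.9 -333.5   45.9   15.3    7.6] [443.3 197.9]
blu [436.7 -40.2  43.4  14.2 -84.6] [343.2 218.2]
blu [632.1 -25.7  40.9   5.1 -83.9] [336.8 150.7]
tape [0.375 0.157 0.02 ]
mouse [ 0.371 -0.153  0.02 ]
pencup [ 0.48  -0.468  0.1  ]
plant [0.505 0.505 0.1  ]
```

```bash
python3 - <<'E'
from h import *
r.move_pose([.49,-.333,.30],down(np.radians(97.6))); grab("wrist","wf")
r.move_pose([.515,-.03,.30],down(np.radians(95.5))); d=grab("wrist","wa")
r.move_pose([.494,.302,.30],down(np.radians(78+0))); grab("wrist","wt")
print(status.current_time_s(),status.current_q().round(2))
cat=np.vstack([np.hstack([pickle.load(open(n+".pkl","rb"))["frame"] for n in p]) for p in (("wf","wa"),)])
cv2.imwrite("pics/w1.png",cv2.resize(cat,(800,250))[:,:,::-1])
E
```

```text
4.475 [ 0.    0.5  -0.87  1.63  0.4   1.2   0.41]
```

View pics/wa.png

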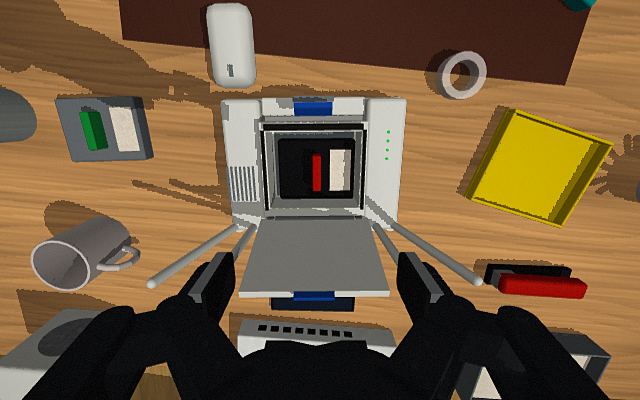

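View pics/wf.png

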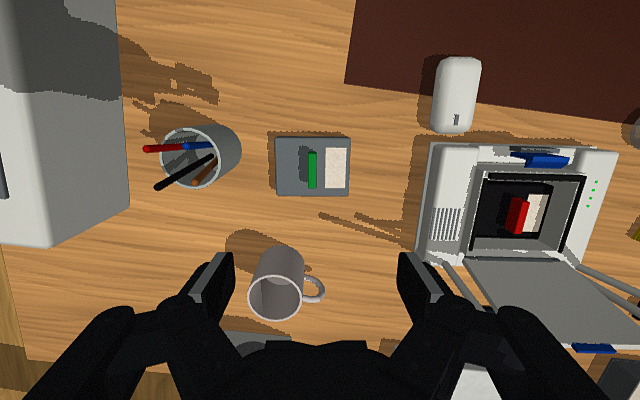

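```bash
python3 - <<'E'
from h import *
L=lambda n:pickle.load(open(n+".pkl","rb"))
a,f,t=L("wa"),L("wf"),L("wt")
for c in blobs(a,*RED,50,(270,120,370,215)): print("spent rib",rect(a,c,.054),cv2.boundingRect(c))
for c in blobs(f,*GRN,50,(270,120,360,200)): print("fresh rib",rect(f,c,.048),cv2.boundingRect(c))
for c in blobs(t,*YEL,3000): print("tray",rect(t,c,.022),cv2.boundingRect(c))
for c in blobs(a,*BLU,50): print("blu",rect(a,c,.079),cv2.boundingRect(c))
hs=cv2.cvtColor(a["frame"],cv2.COLOR_RGB2HSV); w=((hs[...,1]<40)&(hs[...,2]>120)).astype(np.uint8)
le=[(np.argmax(w[v,215:260])+215,v) for v in range(108,200,4)]
re=[(419-np.argmax(w[v,369:420][::-1]),v) for v in range(108,200,4)]
fr=[(u,np.argmax(w[90:120,u])+90) for u in list(range(228,258,3))+list(range(370,402,3))]
for nm,ps in (("left",le),("right",re),("front",fr)):
    P=np.array([pt(a,q,.046)[:2] for q in ps],np.float32); vx,vy,x,y=cv2.fitLine(P,cv2.DIST_HUBER,0,.001,.001).ravel()
    print(nm,np.degrees(np.arctan2(vy,vx)).round(2),x.round(4),y.round(4),np.abs((P-[x,y])@[-vy,vx]).max().round(4))
g=cv2.resize(np.hstack([a["frame"][85:225,210:420],f["frame"][125:205,265:355].repeat(1,0)[:80].copy() if 0 else f["frame"][95:235,250:380]]),None,fx=2.3,fy=2.3,interpolation=cv2.INTER_CUBIC)
cv2.imwrite("pics/crop1.png",g[:,:,::-1])
E
```

```text
spent rib [518.1 -32.   48.7   9.8   5.3] (313, 155, 8, 36)
fresh rib [ 489.9 -340.5   52.    10.9    6.9] (308, 151, 9, 38)
tray [492.5 299.  159.8 139.1  77.9] (259, 115, 114, 95)
blu [435.5 -44.6  44.4  14.7 -84.7] (294, 102, 38, 14)
blu [696.8 -19.7  60.9  15.7 -84.6] (293, 291, 42, 10)
left 6.55 0.4987 -0.1583 0.0012
right 5.62 0.4812 0.0811 0.0007
front -84.33 0.4229 -0.0447 1e-04
```

View pics/crop1.png

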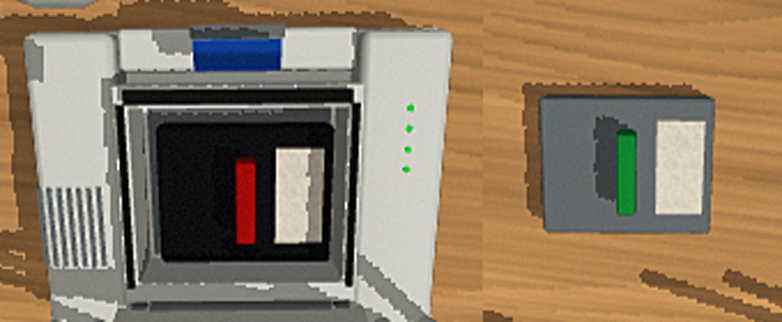

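```bash
python3 - <<'E'
from h import *
Y=down(np.radians(95.6))
r.move_pose([.518,-.033,.30],Y); r.movel([.518,-.0335,.17],speed=.2)
d=grab("wrist","wa2")
for c in blobs(d,*RED,50)[:3]: print("spent rib",rect(d,c,.054),cv2.boundingRect(c))
for c in blobs(d,*BLU,50)[:3]: print("blu",rect(d,c,.079),cv2.boundingRect(c))
print(status.current_position().round(4),status.current_time_s(),status.current_contact_force().round(2))
E
```

```text
spent rib [664.9 309.9  84.   29.2  89.5] (571, 339, 69, 26)
spent rib [518.6 -31.9  48.6  11.    5.4] (312, 173, 13, 51)
blu [435.5 -44.4  45.7  15.6 -84.4] (282, 91, 62, 23)
[ 0.5191 -0.033   0.1713] 6.5917 [ 0.65 -0.01  0.22]
```

View pics/wa2.png

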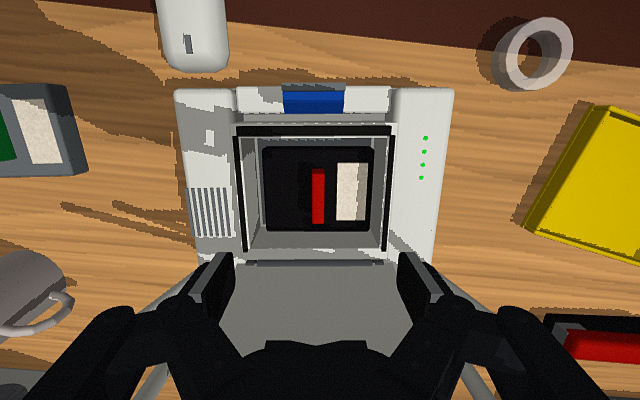

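```bash
python3 - <<'E'
from h import *
d=pickle.load(open("wa2.pkl","rb")); print("gasket mid",pt(d,(313.5,195),.066).round(4))
r.movel([.5185,-.0345,.10],speed=.15)
for z in (.07,.055,.044):
    r.movel([.5185,-.0345,z],speed=.08); r.hold(.1); f=status.current_contact_force(); print(z,status.current_position().round(4),f.round(1))
    if np.linalg.norm(f)>8: break
else:
    close(60); r.hold(.2); print(status.current_opening(),status.current_gripper_force(),status.current_contact_force().round(1))
    p=status.current_position(); print(p.round(4))
    r.movel([p[0],p[1],.10],speed=.08); print(status.current_opening(),status.current_contact_force().round(1))
    d=grab("wrist","wg")
print(status.current_time_s())
E
```

```text
gasket mid [ 0.5118 -0.0366  0.066 ]
0.07 [ 0.5187 -0.0343  0.0702] [-0.7 -0.2  0.7]
0.055 [ 0.5185 -0.0344  0.0549] [-0.7 -0.9 -0.1]
0.044 [ 0.5185 -0.0344  0.0439] [-0.4  0.4 -0.4]
0.010676657402840834 59.65219974517822 [-1.  -0.4  4.7]
[ 0.5187 -0.0341  0.0443]
0.010926490225993379 [-0.7  1.  -2.4]
10.4333
```

```bash
python3 - <<'E'
from h import *
T=down(np.radians(77.9))
p=status.current_position()
r.movel([p[0],p[1],.20],speed=.2)
r.movel([.4925,.299,.20],T,speed=.25)
r.movel([.4925,.299,.075],speed=.15)
for z in (.055,.048,.0455,.0435):
    r.movel([.4925,.299,z],speed=.05); r.hold(.1); f=status.current_contact_force(); print(z,status.current_position().round(4),f.round(1))
    if f[2]>1.5: break
gripper_open(); r.hold(.2)
r.movel([.4925,.299,.20],speed=.2); d=grab("wrist","wt2")
for c in blobs(d,*YEL,3000)[:1]: print("tray",rect(d,c,.022),cv2.boundingRect(c))
for c in blobs(d,*RED,50)[:3]: print("rib",rect(d,c,.053),cv2.boundingRect(c))
print(status.current_time_s(),status.current_opening())
E
```

```text
0.055 [0.4926 0.2992 0.0551] [-0.2  0.6 -2.8]
0.048 [0.4924 0.299  0.0479] [ 0.7  0.3 -2.7]
0.0455 [0.4925 0.299  0.0455] [ 0.2 -0.9 -1.5]
0.0435 [0.4924 0.2989 0.0434] [-0.5  0.2 -1.8]
tray [492.1 299.2 159.4 139.1  77.9] (243, 119, 151, 121)
rib [665.3 330.6  90.   30.7  89.8] (336, 305, 77, 32)
rib [493.1 297.3  49.1  11.1 -12.4] (311, 168, 12, 47)
17.1833 0.08556772366210608
```

View pics/wt2.png

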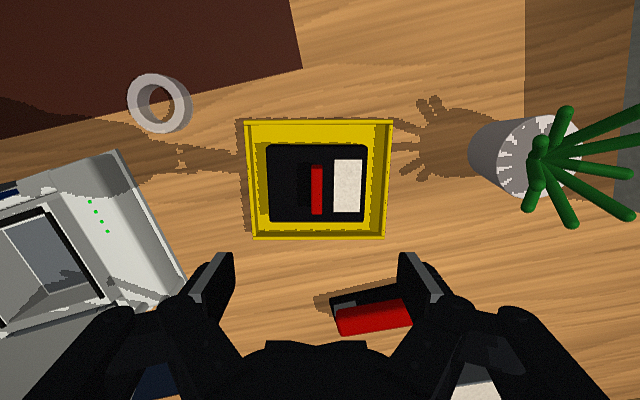

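```bash
python3 - <<'E'
from h import *
F=down(np.radians(96.9))
r.movel([.4925,.299,.28],speed=.25)
r.move_pose([.489,-.339,.28],F); r.movel([.489,-.339,.15],speed=.25); r.hold(.2)
d=grab("wrist","wf2"); b=[c for c in blobs(d,*GRN,200)]
R=[rect(d,c,.048) for c in b[:3]]; print(R)
x=[q for q in R if abs(q[2]-50)<6 and abs(q[3]-12)<4][0]
g=np.array([x[0]-.5,x[1]+1.5])/1000; F=down(np.radians(90+x[4])); print(g,status.current_position())
r.movel([*g,.08],F,speed=.15)
for z in (.055,.038):
    r.movel([*g,z],speed=.08); r.hold(.1); f=status.current_contact_force(); print(z,status.current_position().round(4),f.round(1))
    if np.linalg.norm(f)>8: raise SystemExit
close(60); r.hold(.2); print(status.current_opening(),status.current_gripper_force())
r.movel([*g,.20],speed=.15); print(status.current_opening(),status.current_contact_force().round(1),status.current_time_s())
E
```

```text
[array([ 488.5, -340.9,   52.8,   10.9,    6.9])]
[ 0.488  -0.3394] [ 0.48981378 -0.3394671   0.15151182]
0.055 [ 0.4883 -0.3394  0.0552] [-1.   0.4  1. ]
0.038 [ 0.4881 -0.3393  0.038 ] [ 0.6 -0.6 -0.1]
0.010870506318456881 60.498286485672
0.010797087323460955 [ 0.   0.8 -4.2] 24.5833
```

```bash
python3 - <<'E'
from h import *
B=down(np.radians(95.6)); b=[.5165,-.0348]
r.movel([*b,.20],B,speed=.25); r.movel([*b,.115],speed=.15); r.hold(.1)
for z in (.095,.08,.065,.054,.048,.0445):
    r.movel([*b,z],speed=.06); r.hold(.05); f=status.current_contact_force(); print(z,status.current_position().round(4),f.round(1))
    if np.linalg.norm(f)>9: raise SystemExit
gripper_open(); r.hold(.2); print(status.current_contact_force().round(1))
r.movel([*b,.20],speed=.15); r.hold(.1); d=grab("wrist","wb2")
for c in blobs(d,*GRN,200)[:2]: print("rib",rect(d,c,.054),cv2.boundingRect(c))
for c in blobs(d,*BLU,50)[:3]: print("blu",rect(d,c,.079),cv2.boundingRect(c))
grab("side","side2"); print(status.current_time_s())
s=pickle.load(open("side2.pkl","rb"))["frame"][150:270,250:370]; 
cv2.imwrite("pics/c2.png",np.hstack([cv2.resize(d["frame"],(480,300)),cv2.resize(s,(300,300))])[:,:,::-1])
E
```

```text
0.095 [ 0.5165 -0.0346  0.0949] [ 0.4  0.1 -3.4]
0.08 [ 0.5164 -0.0347  0.0798] [ 0.4 -0.1 -4. ]
0.065 [ 0.5164 -0.0347  0.0648] [-0.3 -0.  -2.5]
0.054 [ 0.5163 -0.0348  0.0538] [ 0.7  0.4 -2.9]
0.048 [ 0.5163 -0.0348  0.0478] [ 0.7 -0.7 -3.3]
0.0445 [ 0.5164 -0.0348  0.0444] [-0.3 -0.  -3.1]
[ 0.3 -0.1  0.1]
rib [517.2 -36.   52.2  11.4   5.2] (310, 167, 12, 50)
blu [435.2 -44.3  45.9  16.2 -84.4] (288, 97, 55, 21)
31.4833
```

View pics/c2.png

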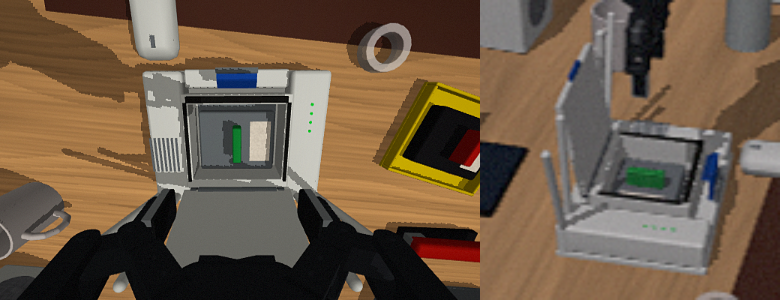

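```bash
cat >> h.py <<'E'
C0=np.array([.517,-.035]); A=np.radians(5.6); U=np.array([np.cos(A),np.sin(A)])
def S(s,z): return [*(C0+s*U),z]
def lidtcp(th,rho):  # TCP with the tip's front lower corner on the lid's outer face
    s=.066-rho*np.cos(th)+.008*np.sin(th); z=.063+rho*np.sin(th)+.008*np.cos(th)
    return S(s+.011,z+.011)
E
python3 - <<'E'
from h import *
B=down(np.radians(95.6))
def chk(n):
    f=status.current_contact_force(); print(n,status.current_position().round(3),f.round(1),round(status.current_time_s(),1))
    if np.linalg.norm(f)>15: raise SystemExit
close(30); p=status.current_position(); r.movel([p[0],p[1],.30],speed=.3)
r.movel(S(.138,.30),B,speed=.25); chk("above")
r.movel(S(.138,.23),speed=.2); chk("d1"); r.movel(S(.138,.181),speed=.15); chk("d2")
r.movel(S(.11,.181),speed=.1); chk("s1"); r.movel(lidtcp(np.pi/2,.107),speed=.1); chk("90")
for th in np.arange(80,24,-10):
    r.movel(lidtcp(np.radians(th),.108+.015*(90-th)/90),speed=.12); chk(th)
d=grab("side","side3"); cv2.imwrite("pics/s3.png",cv2.resize(d["frame"][130:270,230:390],None,fx=3,fy=3)[:,:,::-1])
E
```

```text
above [ 0.653 -0.021  0.299] [-0.1 -0.6 -0. ] 33.4
d1 [ 0.654 -0.022  0.231] [ 1.2 -0.1  1.1] 33.9
d2 [ 0.655 -0.021  0.182] [ 0.2  0.2 -0.1] 34.4
s1 [ 0.627 -0.024  0.182] [-0.4  0.4 -0.4] 34.8
90 [ 0.602 -0.027  0.181] [ 0.8  0.4 -0.1] 35.2
80 [ 0.583 -0.029  0.184] [ 0.6 -0.4  0.6] 35.5
70 [ 0.564 -0.031  0.181] [ 0.6 -0.6  0.2] 35.9
60 [ 0.545 -0.032  0.176] [ 1.5 -0.2 -0.1] 36.2
50 [ 0.527 -0.034  0.167] [ 1.3  0.2 -0.8] 36.5
40 [ 0.51  -0.036  0.155] [0.4 1.  0. ] 36.8
30 [ 0.496 -0.037  0.14 ] [-0.1  0.4 -0.4] 37.1
```

View pics/s3.png

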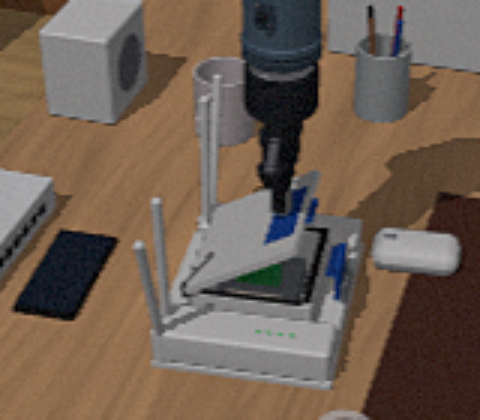

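```bash
python3 - <<'E'
from h import *
for th in (22,15,9,6):
    r.movel(lidtcp(np.radians(th),.108+.015*(90-th)/90),speed=.1)
    f=status.current_contact_force(); print(th,status.current_position().round(4),f.round(1))
p=lidtcp(0,.123); z=status.current_position()[2]
while z>.076:
    z-=.001; r.movel([p[0],p[1],z],speed=.03); r.hold(.05); f=status.current_contact_force()
    print(round(z,4),status.current_position()[2].round(4),f.round(1))
    if f[2]>45: break
r.hold(.3); print(status.current_contact_force().round(1),status.current_time_s())
E
```

```text
22 [ 0.4865 -0.0379  0.1262] [-0.   0.3  0.8]
15 [ 0.4797 -0.0387  0.1128] [ 0.7  0.4 -0.1]
9 [ 0.4751 -0.039   0.1008] [-0.4  0.3  0.5]
6 [ 0.4735 -0.0392  0.0946] [-0.1 -0.3  0.3]
0.0936 0.0936 [ 0.4  0.3 -0.7]
0.0926 0.0925 [ 0.3 -0.4 -0.3]
0.0916 0.0916 [-0.2 -1.2  1.4]
0.0906 0.0907 [-1.5 -0.5  5.5]
0.0896 0.0898 [-1.5 -0.   6.7]
0.0886 0.0888 [-1.7 -0.6  8.3]
0.0876 0.0879 [-3.1 -0.9  8.8]
0.0866 0.0866 [-1.7 -0.4  5.3]
0.0856 0.0856 [-1.8  0.2  7.6]
0.0846 0.0848 [-3.   0.6  8.6]
0.0836 0.0839 [-4.6  0.1 11.1]
0.0826 0.0831 [-5.4 -0.7 14.3]
0.0816 0.0822 [-6.6 -1.2 16.9]
0.0806 0.0814 [-7.  -1.2 20. ]
0.0796 0.0806 [-7.4  0.3 25.4]
0.0786 0.0798 [-9.4 -1.4 27.8]
0.0776 0.0791 [-11.8  -2.2  31.3]
0.0766 0.0788 [-14.7  -0.1  42.4]
0.0756 0.0785 [-18.2  -0.8  54.6]
[-17.3  -1.1  54.9] 44.3333
```

```bash
python3 - <<'E'
from h import *
p=status.current_position()
for z in (.078,.080,.081,.082,.083,.084,.085,.086,.087):
    r.movel([p[0],p[1],z],speed=.03); r.hold(.05); print(z,status.current_position()[2].round(4),status.current_contact_force().round(1))
r.movel([p[0],p[1],.22],speed=.2); r.hold(.3); d=grab("wrist","we"); s=grab("side","se")
cs=[c for c in blobs(d,*BLU,50)]
for c in cs: print(rect(d,c,.0715),cv2.boundingRect(c))
cv2.imwrite("pics/e.png",np.hstack([cv2.resize(d["frame"][40:280,180:460],None,fx=1.4,fy=1.4),cv2.resize(s["frame"][170:282,260:380],(360,336))])[:,:,::-1]); print(status.current_time_s())
E
```

```text
0.078 0.0797 [-9.4 -0.8 30.4]
0.08 0.0813 [-7.5 -1.7 22.3]
0.081 0.0821 [-6.2 -1.4 19.2]
0.082 0.0825 [-3.2 -0.6 11.7]
0.083 0.0828 [-0.1 -0.2  1.2]
0.084 0.0839 [-0.2 -0.   0.5]
0.085 0.085 [ 0.6 -0.4 -0.4]
0.086 0.086 [0.2 0.8 0.7]
0.087 0.087 [ 0.1  0.5 -0.4]
[470.8 -40.8  90.2  35.4 -84.4] (271, 174, 89, 34)
[435.1 -44.2  46.9  21.9 -84.4] (292, 145, 48, 23)
48.25
```

View pics/e.png

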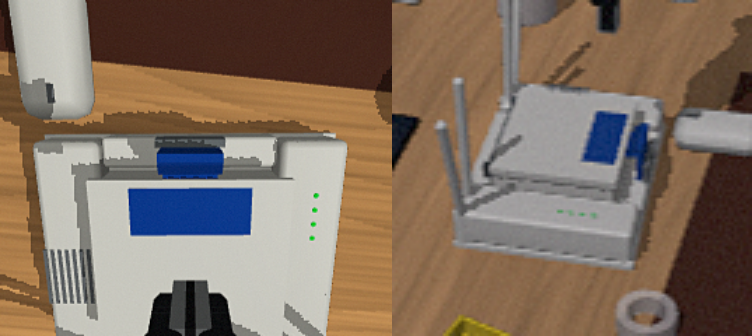

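```bash
python3 -c "
from h import *
print(r.job_done())"
```

```text
the job is handed in; nothing more can be done
None
```

The job is handed in at about 48 s of the 67 s limit, with no verdict returned. Camera views show the spent pack flat in the tray, the fresh pack flat in the bay, and the lid shut. The latch appears caught: when I eased off, the lid stopped following at its shut height.

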